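Set up the bain-marie on the hob

ROBOT

A 6-joint arm with a two-finger parallel gripper is mounted at the origin on a cart in front of the work surface, level with it; the furniture and walls round the work are solid. World frame = base frame: x ahead of the robot, y to its left, z up, the work surface at z = 0. Lengths are in mm, angles in rad, forces in N, time in s.
With the tool pointing down it reaches from about 275 to 850 mm from the base axis. Payload 19 kg.
Tool frame: the origin (TCP) lies between the finger pads; the fingertips stand 22 mm ahead of it and the grasp point (between the pads) lies 3 mm ahead of it; z points along the fingers, y is the line along which they close (so a half turn about z gives the same grasp; the last joint's range is limited). The gripper opens to 85 mm and grips with 20 to 120 N. Pads are 22 mm wide; open, the fingers measure 114 mm over their backs; the gripper's body (76 mm by 85 mm) begins 54 mm behind the grasp point. The pads swing forward as they close: fully open they stand 13 mm farther back than shut.
Start: joints at [-1.241, 0.15, 1.437, -0, 1.554, -0.134], TCP at [257.197, -514.24, 253.267] pointing down, gripper open.
Joint ranges: [-2.8, 2.8], [-0.68, 2.1], [0.12, 2.68], [-1.39, 4.53], [0.16, 2.79], [-2.81, 2.81]. Speed limits (rad/s): [1.89, 1.89, 2.22, 3.01, 3.01, 3.01].

INTERFACE

Orientations are given as a rotation vector (axis times angle).
In Python, from station import robot, monitor, cams, workorder gives the robot as it stands. Calls block until the motion is done:
- robot.move_to(position, orientation): joint-space move of the TCP to a pose.
- robot.line_to(position, speed=150, frame=None, contact_N=None): straight line of the TCP; frame=None keeps the orientation; speed is the mean speed in mm/s. With contact_N (N) it stops when the force on the tool has changed by that much, and returns True; else False.
- robot.movej(angles): joint-space move.
- robot.gripper_open() and robot.grasp(): open the fingers fully, or close them until they stop; the grip force is fixed at half the most.
- robot.wait(seconds).
- robot.ik(position, orientation): joint angles nearest the present ones, or None.
- monitor.get_state(): the state.
- cams.camera(name): name is "scene" or "top" or "wrist"; returns (picture, depth): 420x560x3 uint8, blue, green, red; 420x560 float32, mm along the optical axis (not along the pixel's ray), 0 where there is no reading.
- cams.get_calibration(name): a dict with "fx", "fy", "cx", "cy" (pixels), "xyz" and "attitude" of the camera in the world; the wrist camera has in their place "T_tool_cam" (4x4, takes a point from camera to tool coordinates, whose origin is the TCP and whose axes are the flange's). Camera axes: x right, y down, z forward; pixel columns grow to the right and rows downward; lengths in mm; the calibration is good to about 2 mm. A picture is of the moment at which its call begins: read the wrist's pose just before it. get_calibration takes no time and is no camera call.
A pose or a line that the arm cannot do raises robot.PlanningError and nothing moves.
- workorder.hand_in(): hands the job in; it is judged then, once.
The state is a dict: "time_s": time; "q": joint angles; "qvel": joint speeds; "joint_torque": joint torques, N m; "ee_pos": TCP position; "orientation": TCP orientation; "force": force on the tool from outside, world axes, zero at the start; "wrist_torque": the same for the moment, N m; "width": opening from 0.0 (shut) to 1.0 (fully open); "grip_force": force on a finger pad.
Only numpy, scipy, OpenCV 4.12 (cv2) and the standard library are available. Lean on these libraries where they do the work, as an engineer would, in place of code of your own. Each camera call takes 0.05 s, during which the arm holds its last target. There are 200 camera calls.

TASK

Slide the saucepan along the hob, without lifting or tipping it, from the left marking to the long right marking, on the hob's centre line, until it has pushed the feeler plate there about halfway in (it gives stiffly and stays put; do not shove it to its end). Then stand the steel beaker that fits gently upright inside the pan, on its floor, and let go. Leave the wide beaker, spice jar, tub and piping nozzle alone.

Things in the scene. Friction and masses are not known exactly. Their poses are not given: they have to be found in the camera images.
- hob: Slim hob, black glass in a steel frame, fixed on the table: 210 mm (its x) by 540 mm (its y) by 15 mm high. Origin: centre of its underside; z up, +y to its left end, +x to the back. Grey outlines on its centre line: a left circle of 156 mm, a middle circle of 96 mm, a long round-ended marking at the right. A steel feeler stands near the right end.
- right_mark (a point): Centre of the long right marking, on the glass: 160 mm wide, 205 mm long along the hob's y. It lies at hob x = 0, y = -127 mm.
- feeler (a joint): How far the feeler's upright plate is pushed in along the hob's -y: 0 = out, as at the start; 0.022 m = its end. It resists with about 5 N, has no spring, stays where left. Plate 62 mm wide, 10 to 44 mm above the glass, on the centre line facing +y. Its place is set anew each time and not measured: when out, it faces somewhere from y = -175 to -215 mm of the hob.
- saucepan: Round steel saucepan, 0.5 to 0.9 kg. Origin: centre of its underside, z up. Outer diameter 140 mm (base 136), rolled rim outer 142, inner 126 mm (8 mm thick, 12 mm deep), rim top 66 mm high; wall and floor 4 mm. Black handle along its +x, 20 mm wide, 13 mm thick, centred 50 mm high, 88 to 192 mm from the axis. It starts on the left circle.
- insert_small: The narrow straight steel beaker, which fits into the saucepan: outer diameter 88 mm, rolled rim of outer diameter 90 mm and inner diameter 74 mm (8 mm thick, 13 mm deep), 92 mm high, wall and floor 4 mm, 0.2 kg. Origin: centre of its underside, z up. It and the wide beaker may stand in either's place.
- insert_large: The wide steel beaker of the same shape, which does not fit: outer diameter 146 mm, rim 148 mm, 100 mm high. Origin: centre of its underside. Bystander.
- spice_1: Spice jar with a green cap, 46 mm wide, 106 mm high. Origin: centre of its underside. Bystander.
- tub_2: Small white tub with a turquoise lid, 72 mm wide, 60 mm high. Origin: centre of its underside. Bystander.
- nozzle_3: Steel piping nozzle, a cone 40 mm wide and 50 mm high. Origin: centre of its underside. Bystander.
Mind the look-alikes: they are no part of the job. What is shaped like the insert_small but blue is not meant.

How it is judged:
By the outcome, as a careful person would: the job done as asked, in the order asked, and still so for the second after the job is handed in, with the robot touching nothing.
It also fails if it takes over 64 s, if anything falls off the work surface, if the arm or the gripper's body presses on something with over 40 N, if the wrist force passes 120 N, or if a joint passes its speed limit or range.

## Working session

There is one attempt and no reset: what is moved stays moved. The work goes in short steps, each a Python script; the robot and the scene stay as the last script left them, time stands still between calls to the robot, and variables do not carry over. Pictures are saved under pics/ and viewed, at most 10 in all, crops included, and the job is handed in when it is done.

```bash
mkdir -p pics; ls; python3 - <<'E'
from station import robot, monitor, cams, workorder
import cv2
for n in("scene","top"):
    p,d=cams.camera(n); cv2.imwrite(f"pics/{n}0.png",p); import numpy as np; np.savez(f"{n}0.npz",p=p,d=d)
    print(n,cams.get_calibration(n), (d==0).mean())
print(cams.get_calibration("wrist"))
print(monitor.get_state())
E
```

```text
pics
scene {'fx': 379.45031460933524, 'fy': 379.45031460933524, 'cx': 281.5942550730253, 'cy': 210.10610994085258, 'xyz': array([  13.68500954, -747.83456731,  454.77493311]), 'attitude': array([-1.92468152,  0.68093873, -0.39420574])} 0.08717261904761905
top {'fx': 468.8128005145626, 'fy': 468.8128005145626, 'cx': 276.49001561530724, 'cy': 209.60588671825334, 'xyz': array([ 381.00075956,  -76.52715441, 1166.13912625]), 'attitude': array([-2.14946387,  2.15711308, -0.1663924 ])} 0.004179421768707483
{'fx': 358.91913771141225, 'fy': 358.91913771141225, 'cx': 277.24585691643955, 'cy': 207.52260301610522, 'T_tool_cam': array([[-1.91323391e-04, -9.62137576e-01, -2.72564211e-01,
         6.84534327e+01],
       [ 9.99999965e-01, -2.33506646e-04,  1.22327629e-04,
         2.32708062e-01],
       [-1.81341563e-04, -2.72564178e-01,  9.62137587e-01,
        -1.18975624e+02],
       [ 0.00000000e+00,  0.00000000e+00,  0.00000000e+00,
         1.00000000e+00]])}
{'time_s': 0.1, 'q': array([-1.24097057e+00,  1.50927530e-01,  1.43794473e+00,  2.45973496e-05,
        1.55376587e+00, -1.33989193e-01]), 'qvel': array([-0.00095589, -0.0007604 ,  0.00040313, -0.00040902,  0.00108377,
        0.00018065]), 'joint_torque': array([ 6.10074552e-03, -7.14383912e+01, -5.71797180e+01, -2.25784815e-04,
        7.13578222e-03,  1.01041761e-05]), 'ee_pos': array([ 257.16861155, -514.0806964 ,  252.75170312]), 'orientation': array([-3.05647668e+00, -7.21805567e-01,  1.22059766e-04]), 'force': array([0.14683027, 0.48674347, 0.01243098]), 'wrist_torque': array([ 0.04194567, -0.02722941,  0.02402474]), 'grip_force': 0.0, 'width': 1.000310790498738}
```

View pics/top0.png

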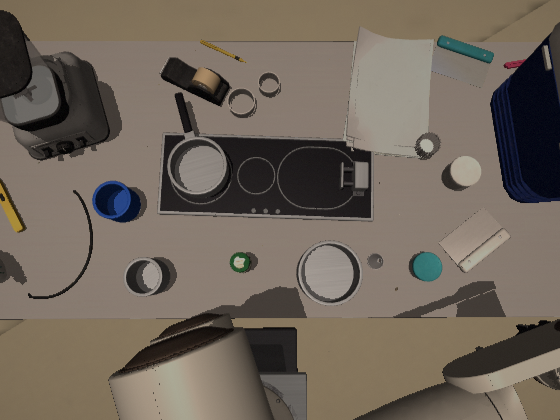

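View pics/scene0.png

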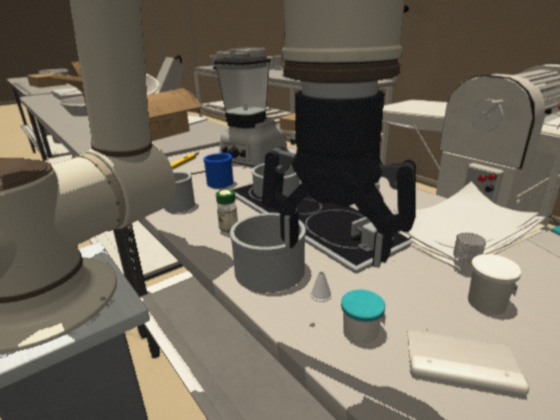

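The top view shows the hob at (160–374, 134–220), with the pan at (198,166) and its handle pointing to (182,100). The feeler is at about (350,175).

Candidates for the beaker:
- Grey steel at (144,276), about 36 px wide. This one fits the description.
- Blue at (116,202): wrong colour.
- Wide steel at (330,272): too large.
- Small grey cups at (242,102), (268,84) and (427,145): too small.

```bash
cat > h.py <<'E'
import numpy as np, cv2
from scipy.spatial.transform import Rotation as R
from station import robot, monitor, cams, workorder
def pose(n,st=None):
    c=cams.get_calibration(n)
    if n=="wrist":
        T=np.eye(4);T[:3,:3]=R.from_rotvec(st["orientation"]).as_matrix();T[:3,3]=st["ee_pos"];T=T@c["T_tool_cam"]
    else:
        T=np.eye(4);T[:3,:3]=R.from_rotvec(c["attitude"]).as_matrix();T[:3,3]=c["xyz"]
    return c,T
def rays(n,uv,z,st=None):
    c,T=pose(n,st);uv=np.atleast_2d(uv).astype(float)
    d=np.c_[(uv[:,0]-c["cx"])/c["fx"],(uv[:,1]-c["cy"])/c["fy"],np.ones(len(uv))]@T[:3,:3].T
    return T[:3,3]+d*((z-T[2,3])/d[:,2])[:,None]
def cloud(n,dep,st=None):
    c,T=pose(n,st);v,u=np.mgrid[:dep.shape[0],:dep.shape[1]]
    P=np.stack([(u-c["cx"])/c["fx"]*dep,(v-c["cy"])/c["fy"]*dep,dep],-1)
    P=P@T[:3,:3].T+T[:3,3];P[dep==0]=np.nan;return P
def circ(xy):
    A=np.c_[2*xy,np.ones(len(xy))];s=np.linalg.lstsq(A,(xy**2).sum(1),rcond=None)[0]
    return s[:2],np.sqrt(s[2]+s[:2]@s[:2])
def rimfit(P,c0,zlo,zhi,rmax):
    m=(P[...,2]>zlo)&(P[...,2]<zhi)&(np.hypot(P[...,0]-c0[0],P[...,1]-c0[1])<rmax)
    q=P[m][:,:2]; (c,r),inl=circ(q),q
    for _ in range(5):
        e=abs(np.hypot(*(q-c).T)-r);inl=q[e<8];c,r=circ(inl)
    return c,r,len(inl),np.median(P[m][:,2])
E
python3 - <<'E'
from h import *
z=np.load("top0.npz");P=cloud("top",z["d"]);p=z["p"]
def at(u,v): return np.round(P[v,u],1)
for u,v in [(100,240),(250,240),(300,120),(255,175),(300,175),(200,170),(330,270),(144,276)]: print((u,v),at(u,v))
for nm,(u,v),lo,hi,rm in [("pan",(198,166),72,90,85),("beaker",(144,276),82,100,60),("large",(330,272),90,108,90),("blue",(116,202),80,110,65)]:
    c0=rays("top",(u,v),(lo+hi)/2)[0]; print(nm,c0,rimfit(P,c0,lo,hi,rm))
# handle
c0=rays("top",(182,108),70)[0]
m=(P[...,2]>50)&(P[...,2]<82)&(abs(P[...,0]-c0[0])<60)&(abs(P[...,1]-c0[1])<40)&(p.max(2)<60)
h=P[m];print("handle n",len(h),np.median(h,0),h.min(0),h.max(0)); print(cv2.fitLine(h[:,:2].astype(np.float32),cv2.DIST_HUBER,0,.01,.01).ravel())
# hob
mm=((P[...,2]>9)&(P[...,2]<22)).astype(np.uint8); mm[:110]=0;mm[235:]=0;mm[:,:150]=0;mm[:,385:]=0
mm=cv2.morphologyEx(mm,cv2.MORPH_OPEN,np.ones((3,3)))
q=P[mm>0][:,:2].astype(np.float32);print("hob",cv2.minAreaRect(q))
# feeler
c0=P[175,350];m=(P[...,2]>35)&(P[...,2]<75)&(np.arange(560)[None]>335)&(np.arange(560)[None]<375)&(np.arange(420)[:,None]>150)&(np.arange(420)[:,None]<200)
q=P[m];print("feeler",len(q),q.min(0),q.max(0))
crop=cv2.resize(p[90:310,90:390],None,fx=2.6,fy=2.6,interpolation=cv2.INTER_CUBIC);cv2.imwrite("pics/crop1.png",crop)
E
```

```text
(100, 240) [ 4.729e+02  3.469e+02 -4.000e-01]
(250, 240) [471.8 -24.8  -1.9]
(300, 120) [ 7.817e+02 -1.529e+02 -1.000e-01]
(255, 175) [633.  -37.5  16.9]
(300, 175) [ 633.  -150.2   16. ]
(200, 170) [645.3  99.6  19.9]
(330, 270) [ 396.7 -222.2    3.7]
(144, 276) [384.1 234.4   1.7]
pan [640.92690922  95.09122377  81.        ] (array([643.92674892,  98.27839798]), np.float64(66.64715797348806), 656, np.float64(79.15562614917235))
beaker [383.82182802 210.57610458  91.        ] (array([383.18657533, 213.8357125 ]), np.float64(40.840311460576345), 458, np.float64(89.67645642934644))
large [ 390.91642504 -210.1737596    99.        ] (array([ 390.16707657, -210.1840433 ]), np.float64(69.5147336282015), 733, np.float64(98.43833757354514))
blue [552.94089298 279.80748524  95.        ] (array([560.24138293, 291.8219402 ]), np.float64(40.89152326723951), 470, np.float64(89.43860609463889))
handle n 340 [779.71508073 135.03021374  69.49372434] [728.54886663  98.4915288   50.43214255] [847.88861521 157.02696768  75.37780837]
[9.7107154e-01 2.3878881e-01 7.7776428e+02 1.3521806e+02]
hob ((632.2371215820312, -66.17202758789062), (538.3447265625, 209.8727264404297), 87.8225326538086)
feeler 616 [ 590.610721   -331.042262     35.11182504] [ 688.95647964 -245.20453416   69.84702166]
```

View pics/crop1.png

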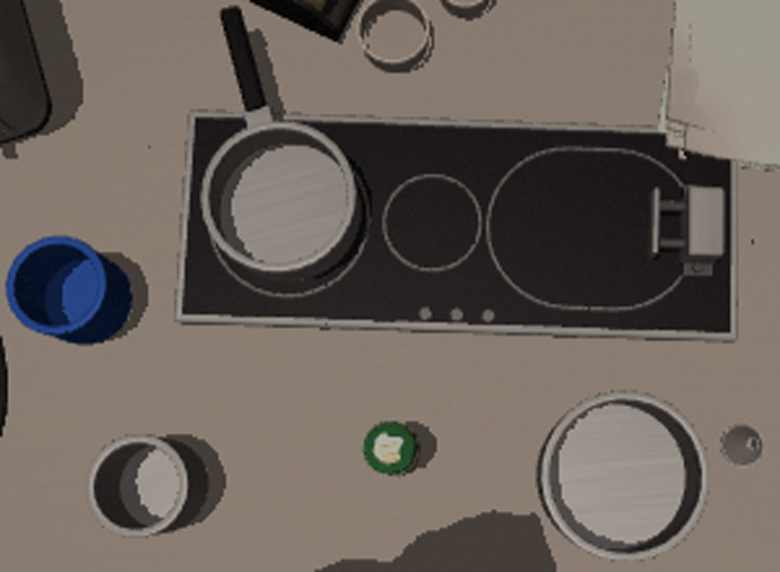

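The crop confirms the narrow steel beaker at crop (140,485), r≈41 mm at mid-rim. The tape dispenser and small cups behind the hob may be in the handle's way, so I'll check their heights and the feeler's position.

```bash
python3 - <<'E'
from h import *
z=np.load("top0.npz");P=cloud("top",z["d"])
def H(w): # world->hob
    a=np.radians(-2.18);d=w[...,:2]-[632.2,-66.2];return np.stack([d[...,0]*np.cos(a)+d[...,1]*np.sin(a),-d[...,0]*np.sin(a)+d[...,1]*np.cos(a)],-1)
h=H(P);Z=P[...,2]
for lo,hi in [(48,56),(52,60),(56,64),(60,75)]:
    m=(Z>lo)&(Z<hi)&(abs(h[...,0])<45)&(h[...,1]<-130)
    q=h[m]; print("feeler z",lo,hi,len(q),np.percentile(q,[2,50,98],0).round(1) if len(q) else "")
# plate by top row: highest y
m=(Z>35)&(abs(h[...,0])<40)&(h[...,1]<-130)
print(np.histogram(h[m][:,1],bins=np.arange(-280,-150,8)))
# objects behind hob
m=((Z>12)&(h[...,0]>110)&(h[...,0]<330)&(h[...,1]<260)&(h[...,1]>-300)).astype(np.uint8)
n,l,s,c=cv2.connectedComponentsWithStats(m)
for i in range(1,n):
    if s[i,4]>40:
        k=l==i;print(s[i],"hob min",h[k].min(0).round(),"max",h[k].max(0).round(),"z95",np.percentile(Z[k],95).round(), "world",np.median(P[k],0).round())
E
```

```text
feeler z 48 56 152 [[ -43.8 -649.5]
 [  -3.7 -596.8]
 [  39.7 -180.8]]
feeler z 52 60 183 [[ -32.3 -611.9]
 [   0.8 -224.3]
 [  40.5 -180.6]]
feeler z 56 64 351 [[-3.210e+01 -6.020e+02]
 [-3.000e-01 -2.279e+02]
 [ 3.180e+01 -1.806e+02]]
feeler z 60 75 578 [[ -43.5 -640.6]
 [  -2.6 -238.4]
 [  39.5 -211.9]]
(array([  0,   0,   0,   0,  71,  94,  87,  98, 100,  27,  26,  35,  77,
         0,   0,   0]), array([-280, -272, -264, -256, -248, -240, -232, -224, -216, -208, -200,
       -192, -184, -176, -168, -160, -152]))
[ 343   50   45   87 3157] hob min [ 110. -300.] max [ 330. -190.] z95 38.0 world [ 836. -326.   28.]
[ 167   57   62   48 1586] hob min [181. 106.] max [300. 260.] z95 85.0 world [867. 100.  36.]
[258  72  22  23 185] hob min [211. -23.] max [268.  30.] z95 36.0 world [879. -71.  29.]
[227  88  28  29 222] hob min [151.  38.] max [221. 106.] z95 36.0 world [832.   0.  30.]
[175  92  16  32 262] hob min [110. 190.] max [189. 230.] z95 73.0 world [788. 139.  70.]
```

```bash
cat >> h.py <<'E'
HO=np.array([632.2,-66.2]);A=np.radians(-2.18)
hx=np.array([np.cos(A),np.sin(A)]);hy=np.array([-np.sin(A),np.cos(A)])
def W(x,y): return HO+x*hx+y*hy
def Hb(w): d=np.asarray(w)[...,:2]-HO; return np.stack([d@hx,d@hy],-1)
def ori(deg):
    a=np.radians(deg);s,c=np.sin(a),np.cos(a)
    return R.from_matrix(np.array([[-s,c,0],[c,s,0],[0,0,-1.]]).T).as_rotvec()
def grip_pose(c,hobdeg,r,z,sgn=1):
    a=np.radians(hobdeg)+A;u=np.array([np.cos(a),np.sin(a)])
    return np.r_[np.asarray(c)+r*u,z], ori(np.degrees(a)+(0 if sgn>0 else 180))
def say(t=""):
    s=monitor.get_state();print(t,round(s["time_s"],2),"tcp",s["ee_pos"].round(1),"hob",Hb(s["ee_pos"]).round(1),"F",s["force"].round(1),"w",round(s["width"],3),"gf",round(s["grip_force"],1));return s
E
python3 - <<'E'
from h import *
c=np.array([643.9,98.3])
print(Hb(c))
for s in (1,-1):
    for a in (72,90):
        p,o=grip_pose(c,a,67,220,s);print(s,a,robot.ik(p,o))
b=np.array([383.2,213.8])
for s in (1,-1):
  for a in(0,90,180,270):
    for z in (95,200): 
        p,o=grip_pose(b,a,41,z,s);q=robot.ik(p,o);print("b",s,a,z,None if q is None else np.round(q,2))
        p,o=grip_pose(W(0,-121),a,41,z+19,s);q=robot.ik(p,o);print("  place",s,a,z,None if q is None else np.round(q,2))
E
```

```text
[  5.43411698 164.82600029]
1 72 [ 1.24955708e-01  3.95272245e-01  1.19629229e+00 -4.44089210e-16
  1.55002811e+00 -1.09363318e+00]
1 90 [ 1.34912826e-01  3.55009629e-01  1.25072707e+00 -4.44089210e-16
  1.53585595e+00 -1.39783532e+00]
-1 72 [ 1.24955708e-01  3.95272245e-01  1.19629229e+00 -8.88178420e-16
  1.55002811e+00  2.04795948e+00]
-1 90 [ 1.34912826e-01  3.55009629e-01  1.25072707e+00 -4.44089210e-16
  1.53585595e+00  1.74375733e+00]
b 1 0 95 [0.3  0.05 1.88 0.   1.21 0.34]
  place 1 0 95 [-0.39  0.47  1.31  0.    1.36 -0.35]
b 1 0 200 [ 0.3  -0.04  1.74  0.    1.44  0.34]
  place 1 0 200 [-0.39  0.41  1.17  0.    1.56 -0.35]
b 1 90 95 [ 0.42  0.03  1.91 -0.    1.21 -1.12]
  place 1 90 95 [-0.35  0.37  1.44  0.    1.32 -1.88]
b 1 90 200 [ 0.42 -0.06  1.77 -0.    1.44 -1.12]
  place 1 90 200 [-0.35  0.31  1.31  0.    1.52 -1.88]
b 1 180 95 [ 0.37 -0.1   2.02 -0.    1.21 -2.73]
  place 1 180 95 [-0.43  0.31  1.52 -0.    1.3   2.75]
b 1 180 200 [ 0.37 -0.19  1.88 -0.    1.45 -2.73]
  place 1 180 200 [-0.43  0.25  1.39 -0.    1.5   2.75]
b 1 270 95 [ 0.24 -0.06  1.99 -0.    1.21 
[... 311 characters left out ...]
 -2.8 ]
  place -1 0 200 [-0.39  0.41  1.17  0.    1.56  2.79]
b -1 90 95 [ 0.42  0.03  1.91 -0.    1.21  2.03]
  place -1 90 95 [-0.35  0.37  1.44 -0.    1.32  1.26]
b -1 90 200 [ 0.42 -0.06  1.77 -0.    1.44  2.03]
  place -1 90 200 [-0.35  0.31  1.31 -0.    1.52  1.26]
b -1 180 95 [ 0.37 -0.1   2.02 -0.    1.21  0.41]
  place -1 180 95 [-0.43  0.31  1.52 -0.    1.3  -0.39]
b -1 180 200 [ 0.37 -0.19  1.88 -0.    1.45  0.41]
  place -1 180 200 [-0.43  0.25  1.39 -0.    1.5  -0.39]
b -1 270 95 [ 0.24 -0.06  1.99 -0.    1.21 -1.29]
  place -1 270 95 [-0.46  0.41  1.39  0.    1.34 -2.  ]
b -1 270 200 [ 0.24 -0.16  1.85 -0.    1.45 -1.29]
  place -1 270 200 [-0.46  0.35  1.25  0.    1.53 -2.  ]
```

```bash
python3 - <<'E'
from h import *
c=np.array([643.9,98.3])
p,o=grip_pose(c,72,67,230);robot.move_to(p,o);robot.wait(.2)
s=say("hover");pic,d=cams.camera("wrist");cv2.imwrite("pics/w1.png",pic);np.savez("w1.npz",p=pic,d=d,o=s["orientation"],e=s["ee_pos"])
P=cloud("wrist",d,s);print("rim wrist",rimfit(P,c,73,90,85))
E
```

```text
hover 3.08 tcp [667.1 160.7 230. ] hob [ 26.2 228.1] F [-0.4 -0.3 -0.3] w 1.0 gf 0.0
rim wrist (array([642.2829081 , 100.86608854]), np.float64(66.12241069540462), 6024, np.float64(79.06356707069554))
```

View pics/w1.png

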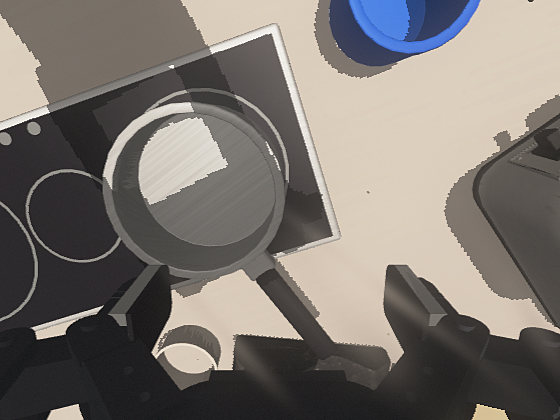

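```bash
python3 - <<'E'
from h import *
c=np.array([643.0,99.6])
p,o=grip_pose(c,72,67,78)
robot.line_to(np.r_[p[:2],120],150)
hit=robot.line_to(p,60,contact_N=8);say(f"down {hit}")
if not hit:
    robot.grasp();s=say("grip")
    c=Hb(s["ee_pos"][:2])-67*np.array([np.cos(np.radians(72)),np.sin(np.radians(72))]);print("centre hob",c)
    # rotate by 18 deg about the axis in 3 steps, easing onto the centre line
    for k in (1,2,3):
        cc=W(c[0]-5.4*k/3,c[1]);p,o=grip_pose(cc,72+6*k,67,s["ee_pos"][2])
        robot.line_to(p,40,frame=o)
    s=say("rot")
    pic,d=cams.camera("top");np.savez("top1.npz",p=pic,d=d);cv2.imwrite("pics/top1.png",pic[60:260,100:400])
    P=cloud("top",d);r=rimfit(P,cc,74,90,80);print(r,Hb(r[0]),"tcp centre",Hb(s["ee_pos"])-[0,67])
E
```

```text
down False 4.87 tcp [666.3 162.5  78.3] hob [ 25.4 229.9] F [-0.1 -0.6  0.4] w 1.001 gf 0.0
grip 5.59 tcp [666.1 162.5  78.2] hob [ 25.2 229.8] F [-0.3 -0.5  3.3] w 0.067 gf 60.0
centre hob [  4.50911819 166.09832114]
rot 6.69 tcp [640.3 166.7  78.2] hob [ -0.8 233. ] F [-1.   0.9  2.6] w 0.072 gf 59.9
(array([632.11568029,  98.28404224]), np.float64(66.44226843398887), 439, np.float64(79.28840096230965)) [ -6.34106687 164.36179037] tcp centre [ -0.76009603 166.02342742]
```

```bash
python3 - <<'E'
from h import *
z=np.load("top1.npz");cv2.imwrite("pics/t1b.png",cv2.resize(z["p"][60:240,130:400],None,fx=2.9,fy=2.9))
P=cloud("top",z["d"]);c=np.array([637,99.])
m=(P[...,2]>74)&(P[...,2]<83)&(np.hypot(P[...,0]-c[0],P[...,1]-c[1])<76)&(P[...,1]<140)
q=P[m][:,:2];c,r=circ(q)
for _ in range(6):
    e=abs(np.hypot(*(q-c).T)-r);c,r=circ(q[e<5])
print(Hb(c),r,(e<5).sum(),len(q))
E
```

```text
[ -6.32310003 164.38247343] 66.42708092722815 425 425
```

View pics/t1b.png

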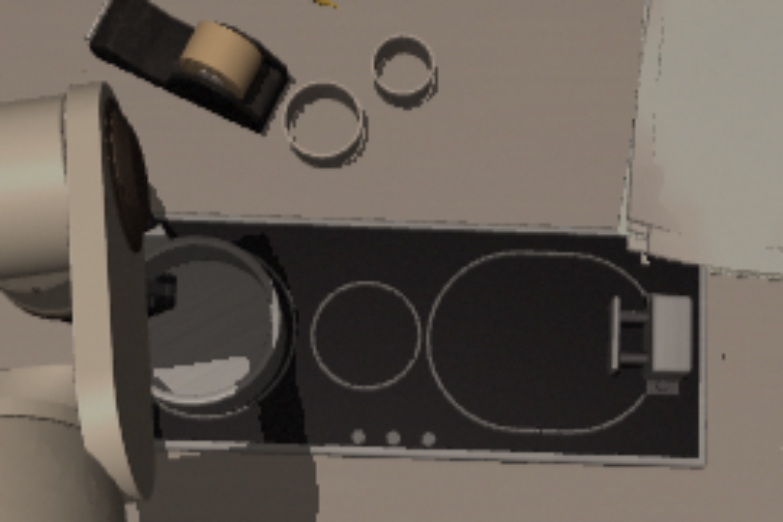

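```bash
python3 - <<'E'
from h import *
s=say();pic,d=cams.camera("wrist");cv2.imwrite("pics/w2.png",pic);np.savez("w2.npz",p=pic,d=d,o=s["orientation"],e=s["ee_pos"])
P=cloud("wrist",d,s)
c=np.array([635,99.])
m=(P[...,2]>73)&(P[...,2]<83)&(np.hypot(P[...,0]-c[0],P[...,1]-c[1])<78)&(P[...,1]<135)
q=P[m][:,:2];print(len(q),Hb(q).min(0),Hb(q).max(0));c,r=circ(q)
for _ in range(6):
    e=abs(np.hypot(*(q-c).T)-r);c,r=circ(q[e<5])
print(Hb(c),r,(e<5).sum(),len(q))
E
```

```text
6.74 tcp [640.3 166.7  78.2] hob [ -0.7 233. ] F [-2.6  1.   2.8] w 0.069 gf 60.0
5015 [-78.55829384 118.54922771] [ 39.35077504 198.83334858]
[-10.17305346 167.65883135] 64.29118986478866 5015 5015
```

View pics/w2.png

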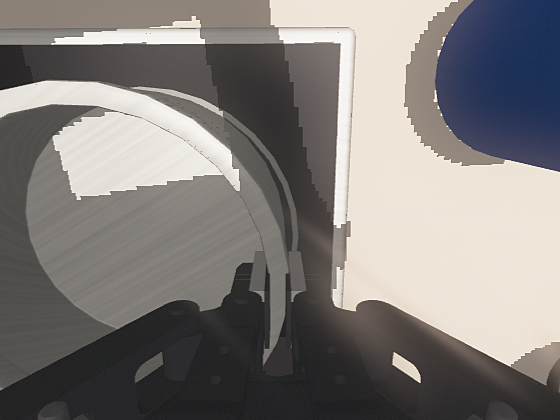

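```bash
cat >> h.py <<'E'
def panfit(c,ycut,d):
    P=cloud("top",d);h=Hb(P)
    m=(P[...,2]>74)&(P[...,2]<83)&(np.hypot(h[...,0]-c[0],h[...,1]-c[1])<78)&(h[...,1]<ycut)
    q=h[m];c,r=circ(q)
    for _ in range(6):
        e=abs(np.hypot(*(q-c).T)-r);c,r=circ(q[e<5])
    return c.round(1),r.round(1),int((e<5).sum())
E
python3 - <<'E'
from h import *
s=say();z=s["ee_pos"][2]
hit=robot.line_to(np.r_[W(-0.8,68),z],60,contact_N=15);s=say(hit)
pic,d=cams.camera("top");np.savez("top2.npz",p=pic,d=d)
t=Hb(s["ee_pos"])
for dy in (20,40,60): print(panfit((-6,t[1]-69),t[1]-69+dy,d))
cv2.imwrite("pics/t2.png",cv2.resize(pic[40:240,130:400],None,fx=2.9,fy=2.9))
E
```

```text
6.79 tcp [640.3 166.7  78.2] hob [ -0.8 233.1] F [-2.6 -0.   2.9] w 0.067 gf 60.1
False 9.69 tcp [634.    1.8  78.2] hob [-0.8 68. ] F [-0.   4.4  0.6] w 0.064 gf 59.9
(array([-6.8, -0.3]), np.float64(66.3), 296)
(array([-6.8, -0.3]), np.float64(66.3), 296)
(array([-6.8, -0.2]), np.float64(66.4), 315)
```

View pics/t2.png

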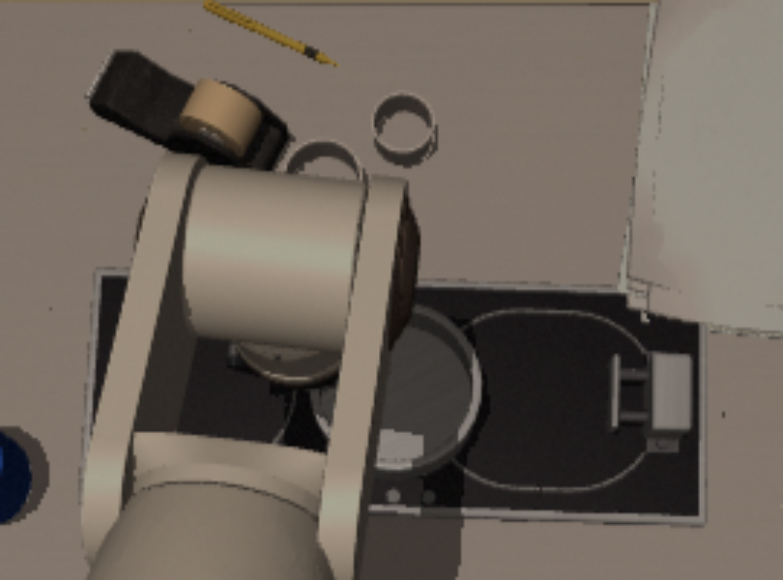

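```bash
python3 - <<'E'
from h import *
print("mark edges",Hb(rays("top",[(309.2,146.9),(309.2,209.2),(277.3,178),(180,164)],15)).round(1))
s=say();z=s["ee_pos"][2];t=Hb(s["ee_pos"])
off=t-np.array([-6.8,-0.3])
p0=W(*(off+[0,-95]))
hit=robot.line_to(np.r_[p0,z],50,contact_N=15);s=say(hit)
pic,d=cams.camera("top");np.savez("top3.npz",p=pic,d=d)
c=Hb(s["ee_pos"])-off
for dy in (20,60): print(panfit(c,c[1]+dy,d))
E
```

```text
mark edges [[  77.7 -105.4]
 [ -81.6 -109.1]
 [  -5.5  -27.3]
 [  21.5  217.9]]
 9.74 tcp [634.    1.9  78.2] hob [-0.8 68.1] F [0.  4.7 1.4] w 0.068 gf 59.9
False 11.79 tcp [637.1 -93.1  78.2] hob [  5.9 -26.7] F [-1.8  3.9  2.5] w 0.065 gf 60.0
(array([ -0.4, -95.1]), np.float64(66.1), 225)
(array([ -0.4, -94.7]), np.float64(66.4), 284)
```

```bash
python3 - <<'E'
from h import *
s=say();z=s["ee_pos"][2];t=Hb(s["ee_pos"]);L=[]
x=t[0]-0.6
robot.line_to(np.r_[W(x,t[1]-6),z],30)
for k in range(7,26):
    robot.line_to(np.r_[W(x,t[1]-k),z],15);s=monitor.get_state();f=s["force"][:2]@hy
    L.append((k,round(float(Hb(s["ee_pos"])[1]),1),round(float(f),1)))
    if len(L)>4 and np.mean([l[2] for l in L[-2:]])>np.median([l[2] for l in L[:4]])+3.5: break
print(L);say()
E
```

```text
11.84 tcp [637.1 -93.   78.2] hob [  5.9 -26.6] F [-0.4  3.6  3.2] w 0.064 gf 60.0
[(7, -33.6, 2.4), (8, -34.5, 4.9), (9, -35.5, 5.4), (10, -36.6, 2.9), (11, -37.7, 4.3), (12, -38.6, 4.3), (13, -39.6, 3.7), (14, -40.7, 4.1), (15, -41.6, 4.2), (16, -42.6, 4.1), (17, -43.2, 8.3), (18, -44.1, 9.4)]
 15.19 tcp [ 635.9 -110.5   78.2] hob [  5.4 -44.1] F [1.4 9.3 1.8] w 0.063 gf 59.9
```

```bash
python3 - <<'E'
from h import *
s=say();z=s["ee_pos"][2];t=Hb(s["ee_pos"])
robot.line_to(np.r_[W(t[0],-54.0),z],20);robot.wait(.2);s=say("end")
pic,d=cams.camera("top");np.savez("top4.npz",p=pic,d=d)
c=Hb(s["ee_pos"])-[6.3,68.3]
for dy in (20,60): print("pan",panfit(c,c[1]+dy,d))
robot.gripper_open();say("open")
p=s["ee_pos"].copy();p[2]=230;robot.line_to(p,180)
b=np.array([383.2,213.8])
p,o=grip_pose(b,90,41,230,-1);robot.move_to(p,o);robot.wait(.15);s=say("over beaker")
pic,d=cams.camera("top");np.savez("top5.npz",p=pic,d=d)
for dy in (20,90): print("pan",panfit(c,c[1]+dy,d))
h=Hb(cloud("top",d));Z=cloud("top",d)[...,2]
m=(Z>52)&(Z<66)&(abs(h[...,0])<36)&(h[...,1]<-150)&(h[...,1]>-208)
print("plate",len(h[m]),np.percentile(h[m],[2,50,98],0).round(1))
pw,dw=cams.camera("wrist");print("beaker wrist",rimfit(cloud("wrist",dw,s),b,84,100,60))
q=rimfit(cloud("top",d),b,84,100,60);print("top",q)
cv2.imwrite("pics/t5.png",cv2.resize(pic[60:320,90:400],None,fx=2.5,fy=2.3))
E
```

```text
15.19 tcp [ 635.9 -110.5   78.2] hob [  5.4 -44.1] F [1.4 9.3 1.8] w 0.063 gf 59.9
end 16.01 tcp [ 635.6 -120.    78.2] hob [  5.5 -53.6] F [1.8 6.2 3.2] w 0.061 gf 59.9
pan (array([  -1.2, -122.7]), np.float64(65.2), 197)
pan (array([  -0.9, -121.5]), np.float64(66.3), 261)
open 16.8 tcp [ 635.5 -120.4   78.1] hob [  5.4 -54. ] F [-0.8 -0.1  0.6] w 1.001 gf 0.0
over beaker 21.3 tcp [384.9 254.7 230. ] hob [-259.4  311.2] F [ 0.6 -0.1 -0.1] w 1.003 gf 0.0
pan (array([  -0.5, -121.1]), np.float64(66.6), 353)
pan (array([  -0.5, -121. ]), np.float64(66.7), 592)
plate 43 [[ -30.1 -196. ]
 [  -8.8 -194.7]
 [  31.5 -180.1]]
beaker wrist (array([381.98519147, 215.83431766]), np.float64(40.54788381595565), 3846, np.float64(90.08856328042145))
top (array([383.20221995, 213.92902863]), np.float64(40.894387171319956), 385, np.float64(90.06125783458242))
```

View pics/t5.png

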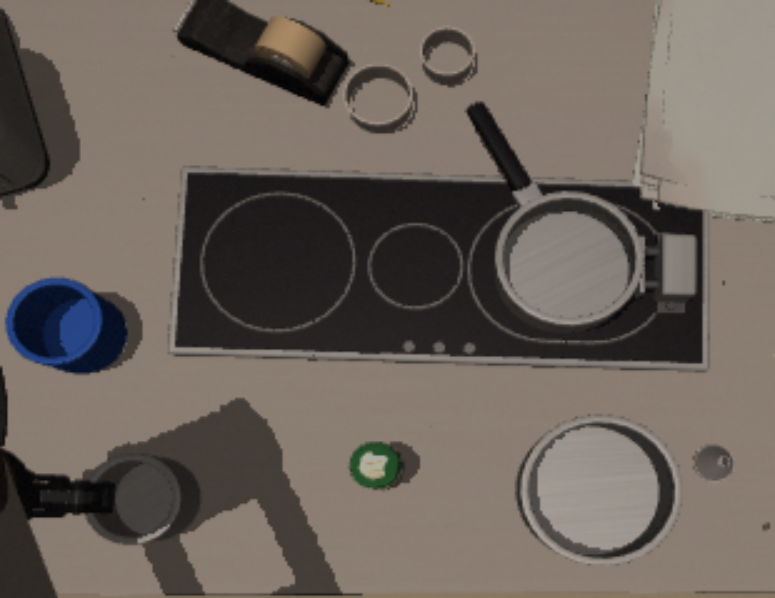

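The pan is on the centre line at hob (-0.5, -121), with the feeler about 11 mm in. Everything else is undisturbed, and the gripper is over the grey steel beaker at (140,495).

```bash
python3 - <<'E'
from h import *
b=np.array([382.6,214.9])
p,o=grip_pose(b,90,41,89,-1)
robot.line_to(np.r_[p[:2],125],150,frame=o)
hit=robot.line_to(p,50,contact_N=8);say(f"down {hit}")
if not hit:
    robot.grasp();s=say("grip")
    robot.line_to(np.r_[s["ee_pos"][:2],235],100);say("lift")
    pc=W(-0.5,-121)+[-0.6,1.0]
    p,o=grip_pose(pc,90,41,235,-1);robot.line_to(p,170,frame=o);robot.wait(.3);s=say("over pan")
    pw,dw=cams.camera("wrist");np.savez("w3.npz",p=pw,d=dw,o=s["orientation"],e=s["ee_pos"])
    pt,dt=cams.camera("top");np.savez("top6.npz",p=pt,d=dt)
    P=cloud("wrist",dw,s);h=Hb(P)
    m=(P[...,2]>226)&(P[...,2]<245)&(np.hypot(*(h-[-1,-120]).reshape(-1,2).T).reshape(420,560)<55)&(h[...,1]<-100)
    print(len(h[m]),"beaker wrist",circ(h[m]))
    m=(P[...,2]>74)&(P[...,2]<84)&(np.hypot(*(h-[-1,-120]).reshape(-1,2).T).reshape(420,560)<78)
    print(len(h[m]),"pan wrist",circ(h[m]) if m.sum()>50 else "")
    Pt=cloud("top",dt);h=Hb(Pt)
    m=(Pt[...,2]>228)&(Pt[...,2]<245)&(np.hypot(*(h-[-1,-120]).reshape(-1,2).T).reshape(420,560)<60)&(h[...,1]<-95)
    print(len(h[m]),"beaker top",circ(h[m]),np.median(Pt[m][:,2]))
    cv2.imwrite("pics/w3.png",pw)
E
```

```text
down False 23.12 tcp [384.3 255.9  89.2] hob [-260.   312.5] F [ 0.4 -0.3  0.5] w 0.997 gf 0.0
grip 23.81 tcp [384.2 255.9  89.1] hob [-260.   312.5] F [-0.9  0.2  4.1] w 0.084 gf 55.3
lift 25.42 tcp [384.1 255.9 234.5] hob [-260.2  312.4] F [-0.   0.6 -2.5] w 0.095 gf 55.0
over pan 28.62 tcp [ 628. -145.  235.] hob [ -1.2 -78.9] F [ 0.  -0.4 -2.2] w 0.087 gf 55.1
8487 beaker wrist (array([   0.74906117, -120.04194804]), np.float64(39.07132239989981))
3401 pan wrist (array([  -0.66174188, -120.16931155]), np.float64(66.00358224657217))
85 beaker top (array([ -30.04028347, -114.68005675]), np.float64(15.18842852214615)) 236.08142112444546
```

View pics/w3.png

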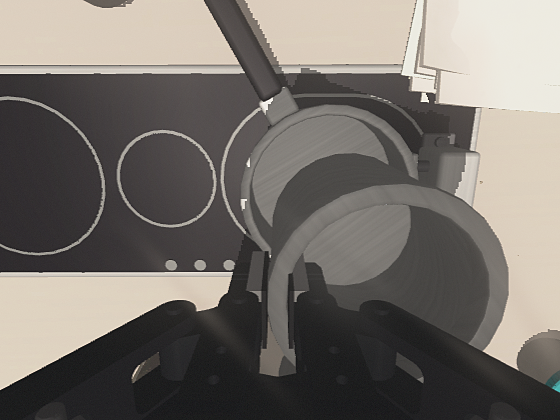

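The beaker hangs upright and its centre is within 2 mm of the pan's, so I'm lowering it.

```bash
python3 - <<'E'
from h import *
s=say();p=s["ee_pos"].copy();p[:2]-=1.0*hx
robot.line_to(np.r_[p[:2],125],100)
hit=robot.line_to(np.r_[p[:2],105],12,contact_N=3);s=say(f"touch {hit}")
if hit and s["ee_pos"][2]<112:
    robot.gripper_open();say("open");robot.line_to(np.r_[s["ee_pos"][:2],240],120)
    s=monitor.get_state();pw,dw=cams.camera("wrist")
    q=s["ee_pos"]+[-40,160,20];robot.move_to(q,s["orientation"]);robot.wait(.5);say("clear")
    pt,d=cams.camera("top");np.savez("top7.npz",p=pt,d=d)
    c=W(-.5,-121);P=cloud("top",d)
    r=rimfit(P,c,100,125,60);print("beaker",Hb(r[0]),r[1:])
    print("pan",[panfit((-.5,-121),k,d) for k in(-100,-40)])
    h=Hb(P);print("beaker rim z by side",[np.median(P[...,2][(abs(np.hypot(h[...,0]-Hb(r[0])[0],h[...,1]-Hb(r[0])[1])-41)<4)&(P[...,2]>100)&(sg*(h[...,k]-Hb(r[0])[k])>20)]) for k in(0,1) for sg in(1,-1)])
    cv2.imwrite("pics/t7.png",cv2.resize(pt[60:320,90:450],None,fx=2.2,fy=2.2))
E
```

```text
28.73 tcp [ 628.  -145.1  235. ] hob [ -1.1 -79. ] F [ 0.1  0.9 -1.5] w 0.088 gf 55.1
touch True 31.23 tcp [ 627.  -145.   108.2] hob [ -2.2 -78.9] F [-0.7  0.4  5.8] w 0.091 gf 55.9
open 31.97 tcp [ 626.6 -144.9  107.3] hob [ -2.6 -78.9] F [ 0.3  0.1 -0.4] w 1.003 gf 0.0
clear 34.48 tcp [586.9  14.8 259. ] hob [-48.4  79.2] F [-0.5 -0.7  0. ] w 1.001 gf 0.0
beaker [  -2.11612806 -120.33219028] (np.float64(40.79729413935618), 429, np.float64(109.16656837422647))
pan [(array([  -0.4, -121.3]), np.float64(66.5), 358), (array([  -0.5, -121. ]), np.float64(66.7), 590)]
beaker rim z by side [np.float64(109.20871170808334), np.float64(108.92824398932271), np.float64(109.17394372336821), np.float64(109.17620812810503)]
```

View pics/t7.png

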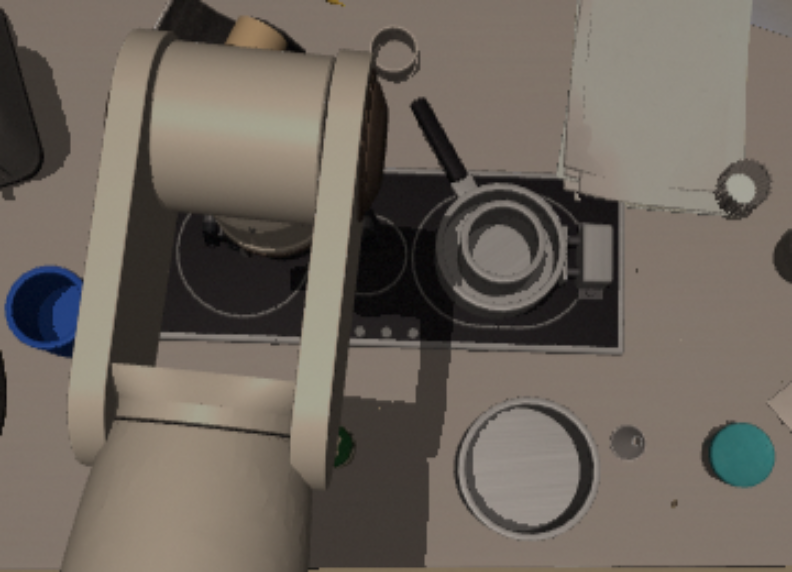

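The beaker stands level inside the pan (rim z equal on all sides, crop (502,243)), and the pan hasn't moved. I'm handing in.

```bash
python3 -c "
from station import workorder
print(workorder.hand_in())"
```

```text
the job is handed in; nothing more can be done
None
```

The job is handed in after about 34 s: the pan sits within 1 mm of the centre line on the right marking with the feeler about 11 mm in, and the narrow steel beaker stands upright in it; on the way the pan turned about 13° and drifted up to 7 mm off the line before I corrected it.

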